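# Bring the magnifier over a coin lock and hold it on its mark

### The job

Get this coin lock ready for inspection: slide the brass slide that carries it fully home against its end stop, then squeeze the yellow lock button on the magnifier's grip and draw the telescoping boom out until its blue pointer stands on the red marker. The boom springs back as soon as it is let go, so finish still gripping it with the button squeezed in, holding the pointer steady on the marker. Leave the red marker where it is set, and do not disturb the cup, the key or the tokens.

Things in the scene. Friction and masses are not known exactly. Their poses are not given: they have to be found in the camera images.
- stand: fixed inspection stand: grey base plate 130 x 740 x 12 mm, long along its own y; origin on the bench, 5 mm to +y of the plate's middle, z up. Guide rail (on the +y half), brass slide and telescoping boom all run along the stand's y at its x = 0. A post on the -y half carries the boom's sleeve
- stop_face (a point): face of the end stop for the brass slide, a dark block at the rail's -y end reaching 42 mm above the bench
- slide (a joint): position of the brass slide on its guide rail in m: 0 at the loading end (+y), 0.110 fully home against the end stop; grows towards the stand's -y. About 2 N friction; stays where it is left
- knob (a point): middle of the upright black knob on the brass slide, 75 mm above the bench, moving with the slide: a cylinder 26 mm in diameter from 62 to 88 mm above the bench, on a 13 mm stem. Its axis is 84 mm to +y of the middle of the coin lock, 34 mm clear of the lock's end face
- lock_face (a point): middle of the coin lock's upper face, 76 mm above the bench; the grey lock is 76 mm (stand x) x 100 mm (y), clamped on the brass slide, whose plate is 100 mm wide and 40 mm above the bench at its top
- sleeve_mouth (a point): where the boom leaves its sleeve, on the boom axis 200 mm above the bench: front of a dark collar 45 mm square. The 34 mm square sleeve reaches 227 mm back to -y from here; its top (217 mm up) has the slot and scale
- boom (a joint): how far the telescoping boom is drawn out, in m: 0 stowed and locked, limit 0.140, growing towards the stand's +y. Locked, it has about 1 mm of play. A return spring pulls it back with about 5 N stowed, 6 N drawn out
- grip (a point): where to pinch, moving with the boom: middle of the pushed-in grip, 200 mm above the bench. Black block 30 (stand x) x 46 (y) x 36 (z) mm, its -x face 16.5 mm from here; the button's face is 22.5 mm to +x of here when out, 16.5 mm when in (39 mm over both, 33 mm squeezed). Nothing above it. Sleeve collar 36 mm off to -y when stowed, lens ring 43 mm to +y
- button (a joint): how far the yellow lock button (26 mm along y, 22 mm high, on the grip's +x side) is pushed in, in m: 0 out, 0.006 fully in, going in towards the stand's -x. Spring 2.5 N out to 5.5 N in. Frees the boom above about 0.004; let go, it locks again only with the boom stowed
- pointer_tip (a point): top of the blue pointer that rides in the slot on the sleeve's top, moving with the boom: 230 mm to -y of the grip's middle, 221 mm above the bench. It is 4 mm wide along y
- marker_line (a point): top of the white middle line of the red marker clip, 221 mm above the bench; axes as the stand's. The clip is 10 mm long along y, on the +x edge of the sleeve's top, 65 to 115 mm to +y of the stowed pointer, held by friction only. The pointer stands on it when both have the same y in the stand's frame
- lens (a point): centre of the magnifier lens, on the boom axis 105 mm to +y of the grip's middle, moving with the boom; its white ring is 120 mm across and 24 mm thick
- cup: blue enamel coin cup, 80 mm across, 70 mm high, loose on the bench beside the stand; origin at the middle of its underside
- key: copper key lying flat, 61 mm long, bow 23 mm across, 3 mm thick, loose on the bench
- token_a: steel token lying flat, 29 mm across, 3 mm thick, loose on the bench
- token_b: second steel token, same as the first

How it is judged:
By the outcome, as a careful person would: the job done as asked, in the order asked, and still so for the second after the job is handed in, while the arm keeps its last pose, push and grip.
It also fails if it takes over 48 s, if anything falls off the work surface, if the arm or the gripper's body presses on something with over 40 N, if the wrist force passes 120 N, or if a joint passes its speed limit or range.

### The arm

A 6-joint arm with a two-finger parallel gripper is mounted at the origin on the work surface. World frame = base frame: x ahead of the robot, y to its left, z up, the work surface at z = 0. Lengths are in m, angles in rad, forces in N, time in s.
With the tool pointing down it reaches from about 0.25 to 0.775 m from the base axis. Payload 4 kg.
Tool frame: the origin (TCP) lies at the very end of the fingers, on their centre line; the grasp point (between the pads) lies 19 mm behind it (ctrl.hold_point_z is the distance from the TCP to the grasp point, in m); z points along the fingers, y is the direction in which the jaws open and shut (so a half turn about z gives the same grasp; the last joint's range is limited). The gripper opens to 94 mm and grips with 3 to 60 N. Pads are 16 mm wide; open, the fingers measure 119 mm over their backs; the gripper's body (75 mm by 177 mm) begins 78 mm behind the grasp point.
Start: joints at [-1.285, 0.087, 1.371, -0, 1.684, -0.103], TCP at [0.208, -0.509, 0.206] pointing down, gripper open.
Joint ranges: [-3.1, 3.1], [-0.76, 2.03], [0.27, 2.55], [-1.08, 4.22], [0.17, 2.65], [-2.57, 2.57]. Speed limits (rad/s): [2.79, 2.79, 3.14, 3.14, 3.14, 3.14].

### API

Orientations are given as a unit quaternion [x, y, z, w].
In Python, from bench import ctrl gives the robot as it stands.
- The arm moves only by the tool arm_command, never from a script. Its argument "moves" is a list of rows, each a list of 3 entries, a list of its own where there are three numbers: the finger opening in cm, from 0 to 9.4, then the shift along the tool's x, y, z in cm, then the turn, a rotation vector about the tool's x, y, z in degrees. In form: [[gripper, [dx, dy, dz], [wx, wy, wz]], ...]. A call has 1 to 5 rows; each row shifts and turns the pose as measured when the row begins, along the tool's axes as they then stand; what a row does not reach is not made up. A row lasts 1/12 s, in which the tool goes at most 41.7 mm and 7.16 degrees, less where a joint would pass 70% of its speed; a pose out of reach is approached as far as the arm can. A call with a gripper value outside its range is refused whole. The fingers move at their own pace and stop on an object; "newtons" is the grip in N (left out, the last holds). Time passes only in rows, so rows that do not move let the fingers close. It gives the time, the measured TCP pose, the force and the opening at its end, in the units of the state.
- ctrl.get_obs(): the state, without advancing time (a new reading comes with each control period).
- ctrl.read_camera(name): name is "side" or "top"; returns the picture (384x512x3 uint8, red, green, blue); there is no depth.
- ctrl.camera_params(name): a dict with "vertical_fov" (degrees; the focal length in pixels is half the picture's height over the tangent of half this angle, whatever the lens; pixels are square), "cx", "cy" (the principal point, pixels), "R" (3x3) and "t" (3): a world point X has camera coordinates R X + t. Camera axes: x right, y down, z forward; pixel columns grow to the right and rows downward; lengths in m; the calibration is good to about 2 mm. A picture is of the moment at which its call begins. camera_params takes no time and is no camera call.
- ctrl.sign_off(): hands the job in, once; it reports no verdict.
The state is a dict: "time": time; "joint_pos": joint angles; "qvel": joint speeds; "effort": joint torques, N m; "tcp_pos": TCP position; "tool_rot": TCP orientation; "ft_force": force on the tool from outside, world axes, zero at the start; "moment": the same for the moment, N m; "finger_gap": finger opening in m.
Only numpy, scipy, OpenCV 4.12 (cv2) and the standard library are available. Lean on these libraries where they do the work, as an engineer would, in place of code of your own. Each camera call takes 0.05 s, during which the arm holds its last target.

## Working session

There is one attempt and no reset: what is moved stays moved. The work goes in short steps, Python scripts to look and compute and a tool call to move; the robot and the scene stay as the last step left them, time stands still between calls to the robot, and variables do not carry over. Pictures are saved under pics/ and viewed, and the job is handed in when it is done.

Besides the shell and the picture viewer there is one more tool, called after "Emit:" in YAML: its name, and indented under it one key for each argument. arm_command: Moves the arm, as the interface text tells. Its arguments: {"type":"object","properties":{"moves":{"type":"array"},"newtons":{"type":"number"}},"required":["moves"]}

```bash
ls; mkdir -p pics; python3 - <<'E'
from bench import ctrl
import cv2,numpy as np
o=ctrl.get_obs(); print(o)
print(ctrl.hold_point_z)
for n in ("side","top"):
    im=ctrl.read_camera(n); cv2.imwrite(f"pics/{n}0.png",im[:,:,::-1]); print(n,ctrl.camera_params(n))
E
```

```text
pics
{'time': 0.0, 'joint_pos': array([-1.28507581e+00,  8.79538576e-02,  1.37222477e+00,  5.92302093e-06,
        1.68358312e+00, -1.03103015e-01]), 'qvel': array([-0.00071647,  0.00186339,  0.00022084, -0.00161176, -0.00037563,
       -0.00110189]), 'effort': array([ 1.14305443e-03, -3.40178812e+01, -3.02424932e+01,  7.19735515e-02,
        3.30909749e-02, -1.85099939e-04]), 'tcp_pos': array([ 0.20834946, -0.50843093,  0.20431975]), 'tool_rot': array([ 9.81160839e-01,  1.93189624e-01, -9.59601429e-05, -1.08029581e-03]), 'ft_force': array([-0.30114378, -0.09240833, -0.58564742]), 'moment': array([ 0.00258527, -0.04640119,  0.00148201]), 'finger_gap': 0.09427398748519776}
0.0188
side {'vertical_fov': 44.31807606487379, 'cx': 247.1216548718079, 'cy': 195.9562291476489, 'R': array([[-0.98417233, -0.17682414,  0.01174921],
       [-0.11097182,  0.56324366, -0.81880513],
       [ 0.13816685, -0.80714918, -0.57395132]]), 't': array([0.51912364, 0.19556995, 1.15449119])}
top {'vertical_fov': 52.225482531928925, 'cx': 248.83820197740744, 'cy': 189.8920618205316, 'R': array([[ 0.02643083, -0.9992415 , -0.02859786],
       [-0.98947158, -0.02207886, -0.14303326],
       [ 0.14229336,  0.03207726, -0.98930463]]), 't': array([4.75112362e-04, 5.44843450e-01, 9.45378249e-01])}
```

View pics/side0.png

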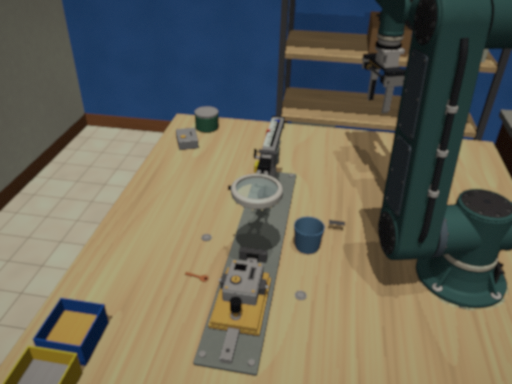

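View pics/top0.png

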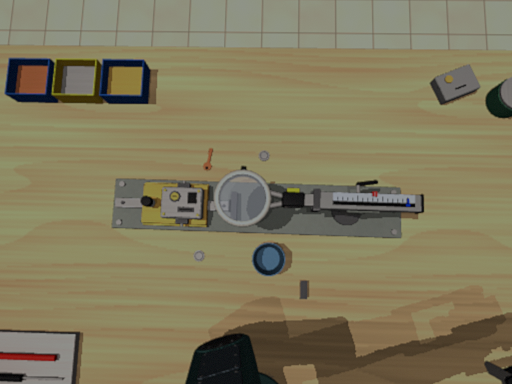

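The side view shows the boom at about (265,150), the ring at (257,190) and the slide and knob at (237,300). In the top view the rail points to world +y (knob at (147,201)), the grip is at (293,199) with the yellow button at (293,190), the red marker is near (375,194) and the blue pointer near (408,202). I'll zoom in and measure.

```bash
cat > h.py <<'E'
import numpy as np,cv2
from bench import ctrl
def cam(n):
    p=ctrl.camera_params(n); f=192/np.tan(np.radians(p['vertical_fov']/2))
    return f,p['cx'],p['cy'],np.array(p['R']),np.array(p['t'])
def ray(n,uv):
    f,cx,cy,R,t=cam(n); d=R.T@np.array([(uv[0]-cx)/f,(uv[1]-cy)/f,1]); return -R.T@t,d
def onz(n,uv,z):
    c,d=ray(n,uv); return c+d*(z-c[2])/d[2]
def proj(n,X):
    f,cx,cy,R,t=cam(n); q=R@np.asarray(X)+t; return np.array([f*q[0]/q[2]+cx,f*q[1]/q[2]+cy])
def zoom(im,x0,y0,x1,y1,k,fn):
    cv2.imwrite(fn,cv2.resize(im[y0:y1,x0:x1],None,fx=k,fy=k,interpolation=cv2.INTER_CUBIC))
def cents(im,x0,y0,x1,y1,lo,hi,mn=3):
    h=cv2.cvtColor(im[y0:y1,x0:x1],cv2.COLOR_BGR2HSV); m=cv2.inRange(h,lo,hi)
    n,_,s,c=cv2.connectedComponentsWithStats(m)
    return [(c[i]+[x0,y0],s[i]) for i in range(1,n) if s[i,4]>=mn]
E
python3 - <<'E'
from h import *
t=cv2.imread('pics/top0.png'); s=cv2.imread('pics/side0.png')
zoom(t,270,165,430,225,5,'pics/t1.png'); zoom(t,105,165,265,245,5,'pics/t2.png'); zoom(s,215,110,315,180,7,'pics/s1.png')
for nm,lo,hi in (('yel',(22,130,120),(35,255,255)),('red',(0,150,100),(6,255,255)),('red2',(172,150,100),(180,255,255)),('blue',(105,120,60),(128,255,255))):
    print(nm,[(c.round(1).tolist(),a.tolist()) for c,a in cents(t,270,165,430,225,lo,hi,2)])
E
```

```text
yel [([292.7, 189.5], [17, 23, 12, 4, 46])]
red [([374.3, 192.6], [102, 26, 5, 5, 13])]
red2 []
blue [([407.8, 203.4], [136, 34, 5, 8, 26])]
```

View pics/t1.png

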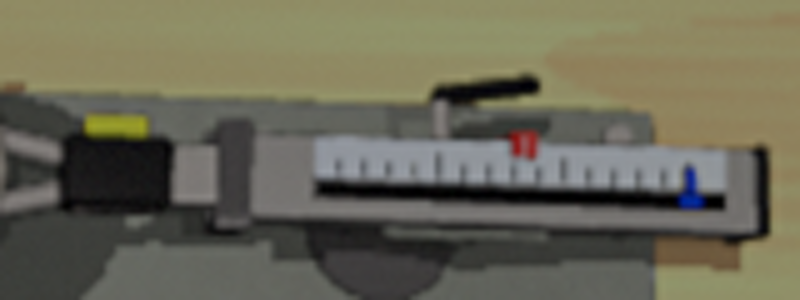

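View pics/t2.png

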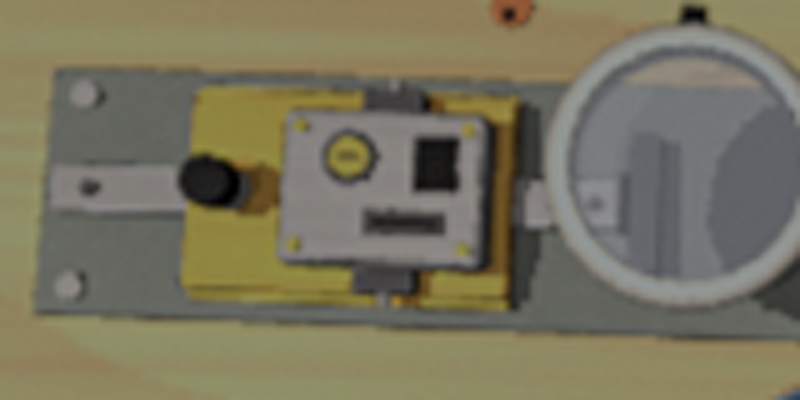

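View pics/s1.png

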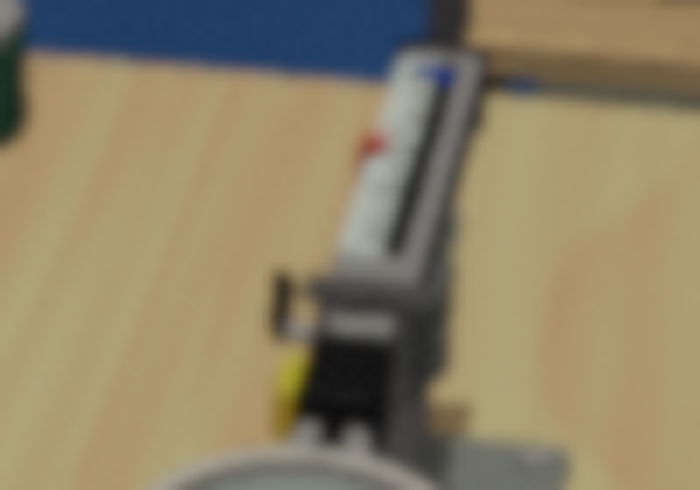

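```bash
python3 - <<'E'
from h import *
np.set_printoptions(precision=4,suppress=True)
p2=lambda u,v:((u+.5)/5-.5+105,(v+.5)/5-.5+165)
p1=lambda u,v:((u+.5)/5-.5+270,(v+.5)/5-.5+165)
A=onz('top',p2(53,68),.012);B=onz('top',p2(33,313),.012);C=onz('top',p1(655,112),.012)
D=onz('top',(401.5,238),.012)
print('corners +y+x',A,'+y-x',B,'-y+x',C,'-y-x',D, np.linalg.norm(A-B),np.linalg.norm(A-C),np.linalg.norm(B-D))
yd=(A-C)/np.linalg.norm(A-C);print('yaw deg',np.degrees(np.arctan2(-yd[0],yd[1])))
# boom axis line: scale/sleeve
print('pointer tip',onz('top',p1(690,172),.221),'marker',onz('top',p1(524,145),.221))
print('button',onz('top',p1(117,127),.205))
for q in ((65,140),(172,140),(168,210),(65,205)): print('grip',onz('top',p1(*q),.218))
print('knob top',onz('top',p2(206,180),.088))
print('lock face', [onz('top',p2(*q),.076) for q in ((287,110),(490,118),(482,270),(280,262))])
for q in ((520,95),(507,308)): print('slide -y edge',onz('top',p2(*q),.04))
print('stop', [onz('top',p2(*q),.042) for q in ((635,132),(628,275))])
for q in ((222,120),(218,225),(253,120),(250,225)): print('collar',onz('top',p1(*q),.2225))
for q in ((760,150),(757,238)): print('sleeve end',onz('top',p1(*q),.217))
E
```

```text
corners +y+x [0.5717 0.3658 0.012 ] +y-x [0.4437 0.3665 0.012 ] -y+x [ 0.5647 -0.3734  0.012 ] -y-x [ 0.4351 -0.372   0.012 ] 0.12805436685186708 0.7391991178633627 0.7384775490470965
yaw deg -0.5425603293521554
pointer tip [ 0.5071 -0.3124  0.221 ] marker [ 0.5166 -0.2464  0.221 ]
button [ 0.5226 -0.0834  0.205 ]
grip [ 0.5149 -0.0612  0.218 ]
grip [ 0.5159 -0.1048  0.218 ]
grip [ 0.4871 -0.1034  0.218 ]
grip [ 0.4882 -0.0616  0.218 ]
knob top [0.5062 0.2584 0.088 ]
lock face [array([0.5428, 0.2245, 0.076 ]), array([0.541, 0.125, 0.076]), array([0.4672, 0.1256, 0.076 ]), array([0.4686, 0.2235, 0.076 ])]
slide -y edge [0.5583 0.1158 0.04  ]
slide -y edge [0.451  0.1178 0.04  ]
stop [array([0.5405, 0.0568, 0.042 ]), array([0.4687, 0.058 , 0.042 ])]
collar [ 0.5239 -0.1245  0.2225]
collar [ 0.4811 -0.123   0.2225]
collar [ 0.5242 -0.1371  0.2225]
collar [ 0.4814 -0.1359  0.2225]
sleeve end [ 0.5173 -0.3422  0.217 ]
sleeve end [ 0.4815 -0.3397  0.217 ]
```

Emit:
arm_command:
  moves:
    - [9.4,[0,0,-4],[0,0,-6.7]]
    - [9.4,[0,0,-4],[0,0,-6.7]]
    - [9.4,[0,0,-4],[0,0,-6.7]]
    - [9.4,[0,0,0],[0,0,-6.7]]
    - [9.4,[0,0,0],[0,0,-6.7]]
  newtons: 20

```text
time: 0.52
tcp_pos: [0.2068, -0.5033, 0.3167]
tool_rot: [0.878, 0.479, 0.003, -0.014]
ft_force: [-0.1, 0.5, -0.9]
finger_gap: 0.094
```

Emit:
arm_command:
  moves:
    - [9.4,[0,0,0],[0,0,-6.7]]
    - [9.4,[0,0,0],[0,0,-6.7]]
    - [9.4,[0,0,0],[0,0,-6.7]]
    - [9.4,[0,0,0],[0,0,-6.7]]
    - [9.4,[0,0,0],[0,0,-6.7]]

```text
time: 0.93
tcp_pos: [0.207, -0.5036, 0.3172]
tool_rot: [0.692, 0.722, 0.007, -0.012]
ft_force: [-0.2, 0.8, 0.2]
finger_gap: 0.094
```

```bash
cat >> h.py <<'E'
from scipy.spatial.transform import Rotation as Ro
YAW=-0.54
def goal(X,yaw=YAW):
    """tool shift (cm) and turn (deg) to reach TCP X with tool y along stand +x, z down"""
    o=ctrl.get_obs(); R=Ro.from_quat(o['tool_rot']); a=np.radians(yaw)
    y=np.array([np.cos(a),np.sin(a),0]); z=np.array([0,0,-1.]); G=Ro.from_matrix(np.c_[np.cross(y,z),y,z])
    print('t',round(o['time'],2),'tcp',o['tcp_pos'].round(4),'gap',round(o['finger_gap']*1000,1),'F',o['ft_force'].round(1),'v',abs(o['qvel']).max().round(3))
    print(' shift cm',(R.inv().apply(np.array(X)-o['tcp_pos'])*100).round(2),'in goal axes',(G.inv().apply(np.array(X)-o['tcp_pos'])*100).round(2),'turn',(R.inv()*G).as_rotvec(degrees=True).round(2))
E
python3 -c "
from h import *
goal([.506,.258,.32])"
```

```text
t 0.93 tcp [ 0.207  -0.5036  0.3172] gap 94.0 F [-0.2  0.8  0.2] v 1.461
 shift cm [74.77 33.18  1.54] in goal axes [76.44 29.18 -0.28] turn [-0.43 -1.56  3.03]
```

Emit:
arm_command:
  moves:
    - [9.4,[3.8,1.6,0],[-0.4,-1.5,3.0]]
    - [9.4,[3.8,1.5,0],[0,0,0]]
    - [9.4,[3.8,1.5,0],[0,0,0]]
    - [9.4,[3.8,1.5,0],[0,0,0]]
    - [9.4,[3.8,1.5,0],[0,0,0]]

```text
time: 1.35
tcp_pos: [0.2812, -0.3144, 0.3065]
tool_rot: [0.713, 0.701, 0.003, -0.01]
ft_force: [1.6, -0.9, 1.5]
finger_gap: 0.0938
```

Emit:
arm_command:
  moves:
    - [9.4,[3.8,1.5,0],[0,0,0]]
    - [9.4,[3.8,1.5,0],[0,0,0]]
    - [9.4,[3.8,1.5,0],[0,0,0]]
    - [9.4,[3.8,1.5,0],[0,0,0]]
    - [9.4,[3.8,1.5,0],[0,0,0]]

```text
time: 1.77
tcp_pos: [0.3581, -0.1207, 0.3069]
tool_rot: [0.715, 0.699, 0.004, -0.012]
ft_force: [1.5, -0.9, 0.3]
finger_gap: 0.094
```

```bash
python3 -c "
from h import *
goal([.506,.258,.32])"
```

```text
t 1.77 tcp [ 0.3581 -0.1207  0.3069] gap 94.0 F [ 1.5 -0.9  0.3] v 1.304
 shift cm [38.2  13.94 -0.65] in goal axes [38.   14.44 -1.31] turn [-0.66 -1.24 -0.72]
```

Emit:
arm_command:
  moves:
    - [9.4,[3.8,1.4,-0.5],[-0.6,-1.2,-0.7]]
    - [9.4,[3.8,1.4,-0.3],[0,0,0]]
    - [9.4,[3.8,1.4,0],[0,0,0]]
    - [9.4,[3.8,1.4,0],[0,0,0]]
    - [9.4,[3.8,1.4,0],[0,0,0]]

```text
time: 2.18
tcp_pos: [0.429, 0.0751, 0.3145]
tool_rot: [0.71, 0.704, -0.0, 0.0]
ft_force: [0.1, -0.8, 0.7]
finger_gap: 0.0943
```

Emit:
arm_command:
  moves:
    - [9.4,[3.8,1.4,0],[0,0,0]]
    - [9.4,[3.8,1.4,0],[0,0,0]]
    - [9.4,[3.8,1.4,0],[0,0,0]]
    - [9.4,[3.6,1.4,0],[0,0,0]]
    - [9.4,[3.0,1.0,0],[0,0,0]]

```text
time: 2.6
tcp_pos: [0.4955, 0.2638, 0.3115]
tool_rot: [0.709, 0.705, -0.002, -0.0]
ft_force: [0.7, 0.1, -0.4]
finger_gap: 0.094
```

Emit:
arm_command:
  moves:
    - [9.4,[0,0,0],[0,0,0]]
    - [9.4,[0,0,0],[0,0,0]]

```text
time: 2.77
tcp_pos: [0.4957, 0.2698, 0.3072]
tool_rot: [0.706, 0.708, -0.004, -0.002]
ft_force: [-0.0, 0.1, 0.1]
finger_gap: 0.0936
```

```bash
python3 -c "
from h import *
goal([.506,.258,.32])"
```

```text
t 2.77 tcp [0.4957 0.2698 0.3072] gap 93.6 F [-0.   0.1  0.1] v 0.055
 shift cm [-1.18  1.02 -1.29] in goal axes [-1.17  1.04 -1.28] turn [-0.51  0.16  0.71]
```

Emit:
arm_command:
  moves:
    - [9.4,[-1.2,1.0,3],[-0.5,0.2,0.7]]
    - [9.4,[0,0,4],[0,0,0]]
    - [9.4,[0,0,4],[0,0,0]]
    - [9.4,[0,0,4],[0,0,0]]
    - [9.4,[0,0,1.5],[0,0,0]]

```text
time: 3.18
tcp_pos: [0.5088, 0.2544, 0.1433]
tool_rot: [0.711, 0.703, 0.007, 0.004]
ft_force: [-1.5, -0.9, -0.5]
finger_gap: 0.0942
```

Emit:
arm_command:
  moves:
    - [9.4,[0,0,0],[0,0,0]]

```text
time: 3.27
tcp_pos: [0.506, 0.2518, 0.1386]
tool_rot: [0.712, 0.702, 0.003, 0.002]
ft_force: [-0.1, 0.4, -0.4]
finger_gap: 0.0938
```

```bash
python3 -c "
from h import *
goal([.506,.258,.059])
for n in ('side','top'):
    im=ctrl.read_camera(n)[:,:,::-1]; cv2.imwrite(f'pics/{n}1.png',im)
s=cv2.imread('pics/side1.png'); zoom(s,170,200,320,370,4,'pics/s2.png')
for X in ((.506,.258,.088),(.506,.258,.062)): print(proj('side',X),(proj('side',X)-[170,200])*4)"
```

```text
t 3.27 tcp [0.506  0.2518 0.1386] gap 93.8 F [-0.1  0.4 -0.4] v 0.054
 shift cm [ 0.61 -0.06  7.96] in goal axes [ 0.62 -0.01  7.96] turn [ 0.37 -0.05 -0.26]
[235.67095203 299.78975318] [262.6838081  399.15901272]
[235.69834324 308.44496506] [262.79337295 433.77986025]
```

View pics/s2.png

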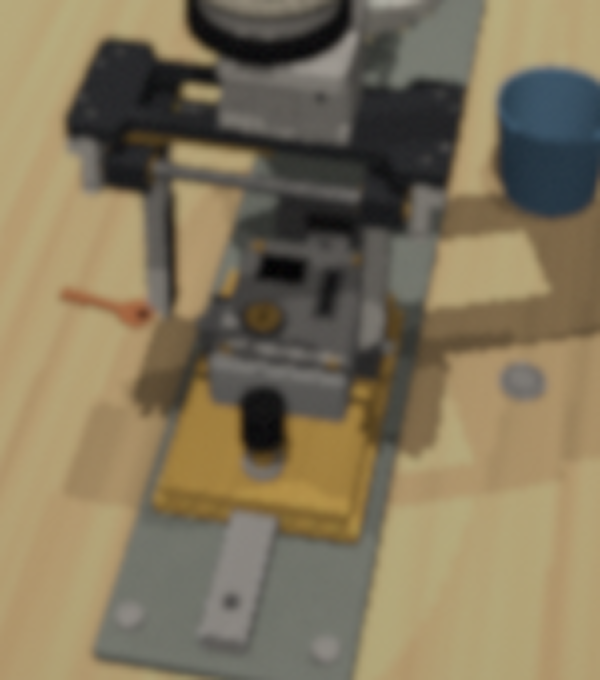

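The side zoom shows the knob's top at about (264,400), and my estimate projects to (263,399), so they agree. The open fingers straddle it. Descending.

Emit:
arm_command:
  moves:
    - [9.4,[0.6,0,3.5],[0.4,0,-0.3]]
    - [9.4,[0,0,3],[0,0,0]]
    - [9.4,[0,0,1.2],[0,0,0]]
    - [9.4,[0,0,0],[0,0,0]]

```text
time: 3.7
tcp_pos: [0.5169, 0.2601, 0.0769]
tool_rot: [0.711, 0.703, 0.014, 0.005]
ft_force: [0.1, -0.8, -0.8]
finger_gap: 0.094
```

```bash
python3 -c "
from h import *
goal([.506,.258,.059])"
```

```text
t 3.7 tcp [0.5169 0.2601 0.0769] gap 94.0 F [ 0.1 -0.8 -0.8] v 0.038
 shift cm [-0.24 -1.14  1.75] in goal axes [-0.22 -1.09  1.79] turn [ 1.54 -0.67 -0.1 ]
```

Emit:
arm_command:
  moves:
    - [9.4,[-0.2,-1.1,1.4],[1.5,-0.7,0]]
    - [9.4,[0,0,0.3],[0,0,0]]
    - [9.4,[0,0,0],[0,0,0]]

```text
time: 3.95
tcp_pos: [0.509, 0.2591, 0.0649]
tool_rot: [0.711, 0.703, 0.003, 0.002]
ft_force: [-0.4, 0.7, 0.2]
finger_gap: 0.0938
```

```bash
python3 -c "
from h import *
goal([.506,.258,.059])"
```

```text
t 3.95 tcp [0.509  0.2591 0.0649] gap 93.8 F [-0.4  0.7  0.2] v 0.03
 shift cm [-0.12 -0.3   0.58] in goal axes [-0.12 -0.3   0.59] turn [ 0.42 -0.12 -0.15]
```

Emit:
arm_command:
  moves:
    - [9.4,[-0.1,-0.3,0.6],[0.4,0,0]]
    - [5,[0,0,0],[0,0,0]]
    - [3.4,[0,0,0],[0,0,0]]
    - [3.4,[0,0,0],[0,0,0]]
    - [3.4,[0,0,0],[0,0,0]]
  newtons: 15

```text
time: 4.37
tcp_pos: [0.508, 0.2591, 0.0625]
tool_rot: [0.711, 0.703, 0.004, 0.001]
ft_force: [-1.1, -0.1, -0.0]
finger_gap: 0.0708
```

```bash
python3 -c "
from h import *
goal([.506,.258,.059])"
```

```text
t 4.37 tcp [0.508  0.2591 0.0625] gap 70.8 F [-1.1 -0.1 -0. ] v 0.003
 shift cm [-0.12 -0.2   0.35] in goal axes [-0.11 -0.2   0.35] turn [ 0.35 -0.27 -0.13]
```

Emit:
arm_command:
  moves:
    - [3.2,[-0.1,-0.2,0.3],[0.3,-0.2,0]]
    - [3.2,[0,0,0],[0,0,0]]
    - [3.2,[0,0,0],[0,0,0]]
    - [3.2,[0,0,0],[0,0,0]]
    - [3.2,[0,0,0],[0,0,0]]

```text
time: 4.78
tcp_pos: [0.5062, 0.2582, 0.0598]
tool_rot: [0.711, 0.703, 0.001, 0.0]
ft_force: [0.5, -0.7, 1.0]
finger_gap: 0.0376
```

Emit:
arm_command:
  moves:
    - [2.0,[0,0,0],[0,0,0]]
    - [2.0,[0,0,0],[0,0,0]]
    - [2,[0,0,0],[0,0,0]]

```text
time: 5.03
tcp_pos: [0.5068, 0.2582, 0.0597]
tool_rot: [0.711, 0.703, 0.001, 0.001]
ft_force: [-0.2, 0.3, 1.7]
finger_gap: 0.0258
```

```bash
python3 -c "
from h import *
goal([.506,.258,.059])"
```

```text
t 5.03 tcp [0.5068 0.2582 0.0597] gap 25.8 F [-0.2  0.3  1.7] v 0.002
 shift cm [-0.02 -0.08  0.07] in goal axes [-0.02 -0.08  0.07] turn [ 0.16 -0.07 -0.14]
```

Emit:
arm_command:
  moves:
    - [2,[-1.2,0,0],[0,0,0]]
    - [2,[-1.2,0,0],[0,0,0]]
    - [2,[-1.2,0,0],[0,0,0]]
    - [2,[-1.2,0,0],[0,0,0]]

```text
time: 5.37
tcp_pos: [0.5063, 0.2124, 0.0597]
tool_rot: [0.71, 0.704, 0.005, -0.002]
ft_force: [0.9, 3.0, -0.8]
finger_gap: 0.0257
```

```bash
python3 -c "
from h import *
goal([.5055,.198,.059])"
```

```text
t 5.37 tcp [0.5063 0.2124 0.0597] gap 25.7 F [ 0.9  3.  -0.8] v 0.273
 shift cm [-1.44 -0.07  0.06] in goal axes [-1.44 -0.07  0.07] turn [ 0.22 -0.51  0.08]
```

Emit:
arm_command:
  moves:
    - [2,[-0.7,-0.1,0],[0.2,-0.5,0]]
    - [2,[-0.5,0,0],[0,0,0]]
    - [2,[-0.5,0,0],[0,0,0]]

```text
time: 5.62
tcp_pos: [0.5062, 0.2002, 0.0599]
tool_rot: [0.711, 0.703, 0.008, -0.006]
ft_force: [1.8, 14.5, -3.8]
finger_gap: 0.0258
```

Emit:
arm_command:
  moves:
    - [2,[-0.5,0,0],[0,0,0]]
    - [2,[-0.5,0,0],[0,0,0]]

```text
time: 5.78
tcp_pos: [0.5062, 0.1982, 0.0598]
tool_rot: [0.711, 0.703, 0.016, -0.012]
ft_force: [2.4, 13.7, -2.8]
finger_gap: 0.0256
```

```bash
python3 -c "
from h import *
goal([.5055,.198,.059])"
```

```text
t 5.78 tcp [0.5062 0.1982 0.0598] gap 25.6 F [ 2.4 13.7 -2.8] v 0.122
 shift cm [-0.02 -0.07  0.08] in goal axes [-0.02 -0.07  0.08] turn [ 0.31 -2.28 -0.06]
```

Emit:
arm_command:
  moves:
    - [5,[0,0,0],[0,0,0]]
    - [7,[0,0,0],[0,0,0]]
    - [7,[0,0,0],[0,0,0]]
    - [7,[0,0,0],[0,0,0]]

```text
time: 6.12
tcp_pos: [0.5048, 0.1944, 0.0596]
tool_rot: [0.711, 0.703, 0.013, -0.012]
ft_force: [0.3, -0.5, -0.9]
finger_gap: 0.0486
```

```bash
python3 -c "
from h import *
goal([.506,.22,.30])
for n in ('side','top'):
    im=ctrl.read_camera(n)[:,:,::-1]; cv2.imwrite(f'pics/{n}2.png',im)
s=cv2.imread('pics/side2.png'); zoom(s,170,150,320,320,4,'pics/s3.png')
"
```

```text
t 6.12 tcp [0.5048 0.1944 0.0596] gap 48.6 F [ 0.3 -0.5 -0.9] v 0.017
 shift cm [  3.4    0.15 -23.94] in goal axes [  2.56   0.1  -24.04] turn [ 0.13 -2.01 -0.15]
```

View pics/s3.png

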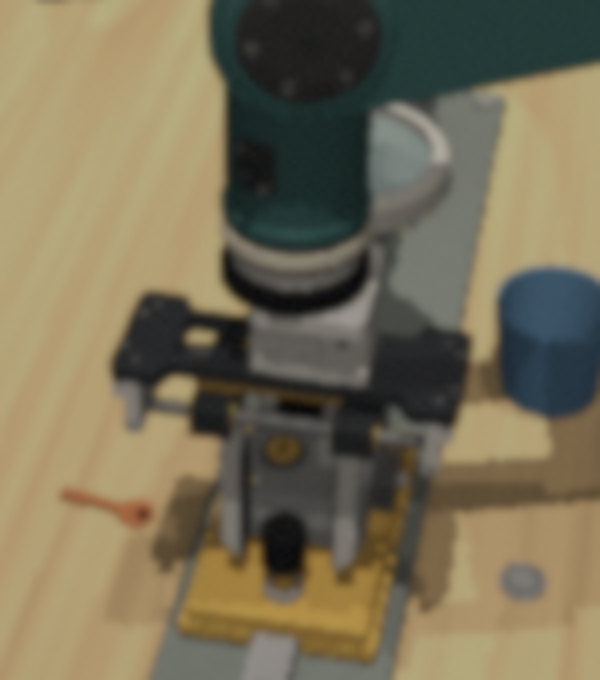

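The fingers have opened off the knob, seen at (285,545) in the zoom, and the plate sits forward. I'll rise, then check it against the stop.

Emit:
arm_command:
  moves:
    - [7,[0,0.1,-1.5],[0,-2,0]]
    - [7,[0,0,-4],[0,0,0]]
    - [7,[0,0,-4],[0,0,0]]
    - [7,[0,0,-4],[0,0,0]]
    - [7,[0,0,-4],[0,0,0]]

```text
time: 6.63
tcp_pos: [0.4987, 0.1905, 0.2265]
tool_rot: [0.712, 0.702, -0.014, -0.005]
ft_force: [-0.3, 1.1, 0.1]
finger_gap: 0.0699
```

Emit:
arm_command:
  moves:
    - [6,[0,0,-4],[0,0,0]]
    - [6,[0,0,-4],[0,0,0]]
    - [6,[3,0,-1],[0,0,0]]
    - [6,[3,0,0],[0,0,0]]
    - [6,[0,0,0],[0,0,0]]

```text
time: 7.05
tcp_pos: [0.5047, 0.2512, 0.3345]
tool_rot: [0.714, 0.7, -0.004, 0.001]
ft_force: [-1.0, -1.0, -0.2]
finger_gap: 0.0597
```

```bash
python3 -c "
from h import *
goal([.502,-.083,.30])
for n in ('side','top'):
    im=ctrl.read_camera(n)[:,:,::-1]; cv2.imwrite(f'pics/{n}3.png',im)
s=cv2.imread('pics/top3.png'); zoom(s,130,140,330,260,4,'pics/t3.png')
s=cv2.imread('pics/side3.png'); zoom(s,170,150,320,320,4,'pics/s4.png')
"
```

```text
t 7.05 tcp [0.5047 0.2512 0.3345] gap 59.7 F [-1.  -1.  -0.2] v 0.061
 shift cm [-33.4    0.44   3.68] in goal axes [-33.42   0.04   3.45] turn [-0.29  0.4  -0.65]
```

View pics/t3.png

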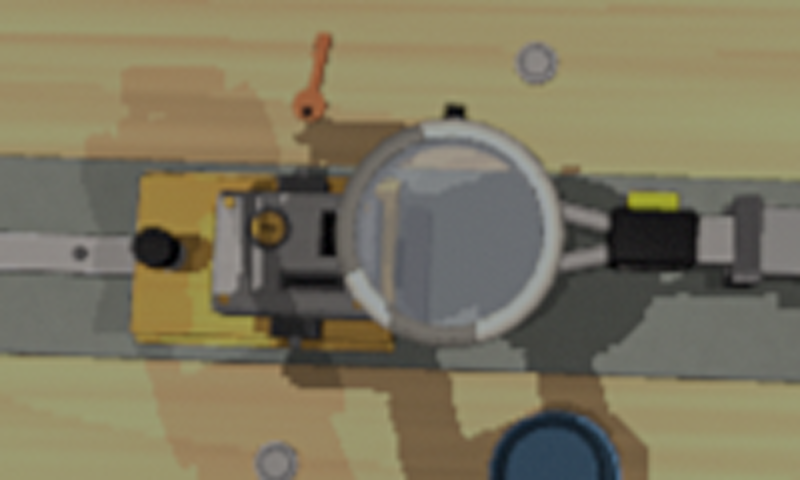

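View pics/s4.png

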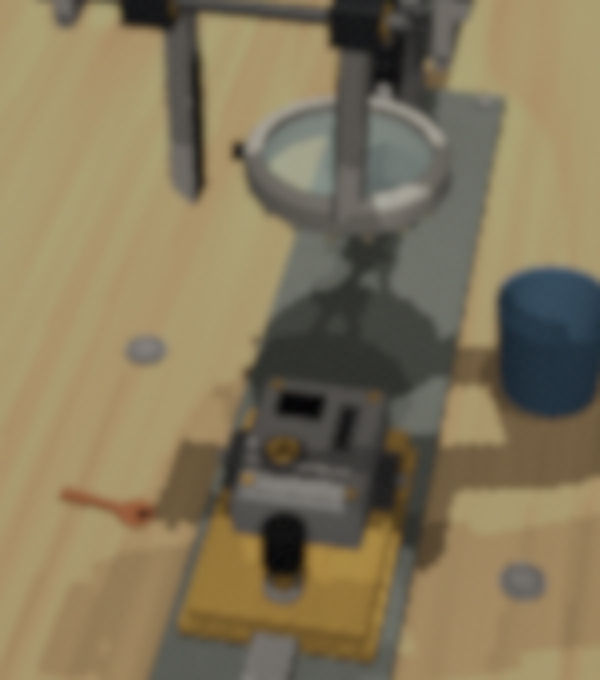

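The slide's leading edge, at (398,250) in the zoom and seen through the lens, now meets the dark stop, and the 14 N reaction at y≈0.199 agrees. The cup, key and tokens are untouched. Next is the grip.

Emit:
arm_command:
  moves:
    - [7,[-4,0,0],[-0.3,0.4,-0.6]]
    - [7,[-4,0,0],[0,0,0]]
    - [7,[-4,0,0],[0,0,0]]
    - [7,[-4,0,0],[0,0,0]]
    - [7,[-4,0,0],[0,0,0]]

```text
time: 7.57
tcp_pos: [0.4994, 0.0452, 0.3274]
tool_rot: [0.707, 0.707, -0.007, -0.003]
ft_force: [0.8, -0.8, 1.2]
finger_gap: 0.0698
```

Emit:
arm_command:
  moves:
    - [7,[-4,0,0],[0,0,0]]
    - [7,[-4,0,0],[0,0,0]]
    - [7,[-3,0,0],[0,0,0]]
    - [7,[-1,0,0],[0,0,0]]
    - [7,[0,0,0],[0,0,0]]

```text
time: 7.98
tcp_pos: [0.492, -0.0905, 0.3221]
tool_rot: [0.713, 0.701, -0.013, -0.006]
ft_force: [0.2, 0.1, -0.8]
finger_gap: 0.0698
```

```bash
python3 -c "
from h import *
goal([.502,-.083,.25])"
```

```text
t 7.98 tcp [ 0.492  -0.0905  0.3221] gap 69.8 F [ 0.2  0.1 -0.8] v 0.051
 shift cm [0.84 1.18 7.18] in goal axes [0.76 1.   7.21] turn [-1.53  0.56 -0.46]
```

Emit:
arm_command:
  moves:
    - [7,[0.8,1.0,3],[-1.5,0.5,-0.4]]
    - [7,[0,0,3],[0,0,0]]
    - [7,[0,0,0.5],[0,0,0]]
    - [7,[0,0,0],[0,0,0]]

```text
time: 8.32
tcp_pos: [0.499, -0.0852, 0.2537]
tool_rot: [0.713, 0.701, -0.001, -0.0]
ft_force: [1.2, 0.7, 0.2]
finger_gap: 0.0698
```

```bash
python3 -c "
from h import *
goal([.502,-.083,.181])
for n in ('side','top'):
    im=ctrl.read_camera(n)[:,:,::-1]; cv2.imwrite(f'pics/{n}4.png',im)
s=cv2.imread('pics/top4.png'); zoom(s,240,140,440,260,4,'pics/t4.png')
s=cv2.imread('pics/side4.png'); zoom(s,200,70,340,190,5,'pics/s5.png')
"
```

```text
t 8.32 tcp [ 0.499  -0.0852  0.2537] gap 69.8 F [1.2 0.7 0.2] v 0.051
 shift cm [0.23 0.31 7.27] in goal axes [0.22 0.3  7.27] turn [-0.11  0.04 -0.43]
```

View pics/t4.png

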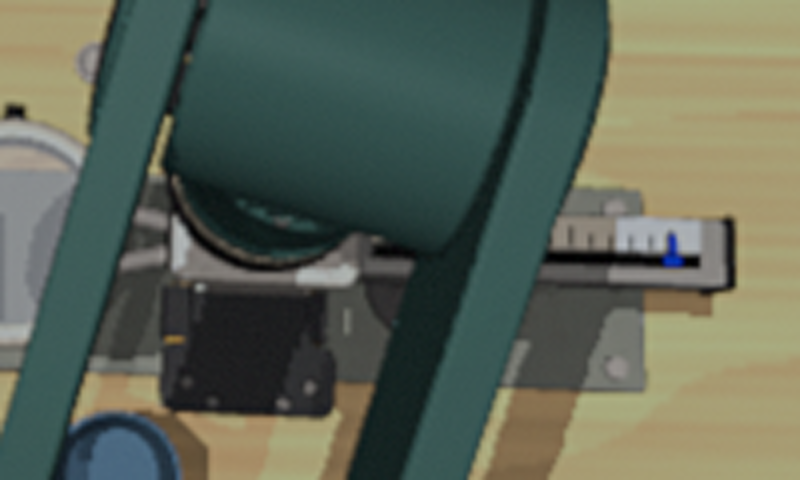

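View pics/s5.png

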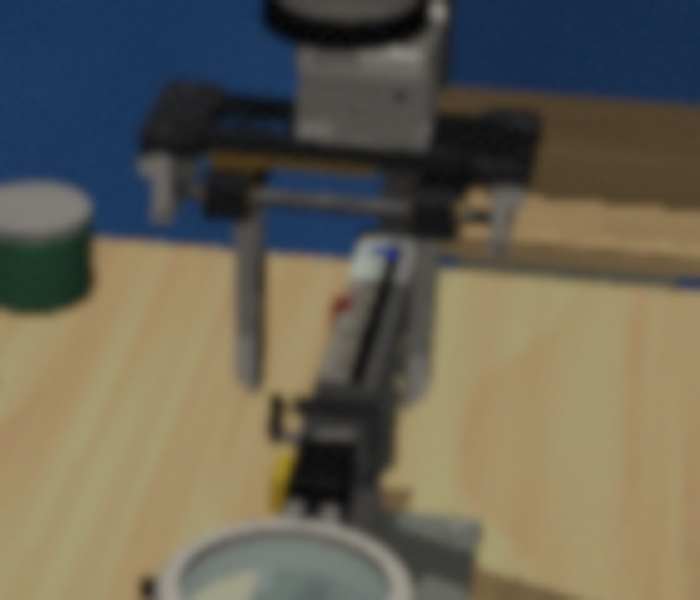

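```bash
python3 - <<'E'
from h import *
np.set_printoptions(precision=4,suppress=True)
def tri(a,b):
    c1,d1=ray('top',a);c2,d2=ray('side',b)
    s=np.linalg.lstsq(np.c_[d1,-d2],c2-c1,rcond=None)[0]; p,q=c1+d1*s[0],c2+d2*s[1]; return (p+q)/2,np.linalg.norm(p-q)
print('lever',tri((367.5,182.3),((283)/5+200,(415)/5+70)))
print('btn',tri((292.9,189.5),((283)/5+200,(480)/5+70)))
# refined marker/pointer
t=cv2.imread('pics/top0.png').astype(int); s=cv2.imread('pics/side0.png').astype(int)
print('red-ish rows top'); 
for v in range(190,198): print(v,[tuple(t[v,u]) for u in range(370,380)])
print('ptr'); 
for v in range(197,207): print(v,[tuple(t[v,u]) for u in range(404,412)])
E
```

```text
lever (array([ 0.5502, -0.2548,  0.1406]), np.float64(0.005917880124999462))
btn (array([ 0.5224, -0.0835,  0.2024]), np.float64(0.003233434131873881))
red-ish rows top
190 [(np.int64(55), np.int64(59), np.int64(55)), (np.int64(54), np.int64(59), np.int64(54)), (np.int64(52), np.int64(55), np.int64(55)), (np.int64(53), np.int64(58), np.int64(57)), (np.int64(53), np.int64(57), np.int64(58)), (np.int64(52), np.int64(56), np.int64(58)), (np.int64(54), np.int64(58), np.int64(60)), (np.int64(54), np.int64(58), np.int64(55)), (np.int64(54), np.int64(57), np.int64(53)), (np.int64(54), np.int64(59), np.int64(56))]
191 [(np.int64(51), np.int64(56), np.int64(54)), (np.int64(41), np.int64(47), np.int64(57)), (np.int64(39), np.int64(43), np.int64(92)), (np.int64(39), np.int64(42), np.int64(105)), (np.int64(45), np.int64(49), np.int64(109)), (np.int64(44), np.int64(49), np.int64(114)), (np.int64(42), np.int64(46), np.int64(114)), (np.int64(51), np.int64(55), np.int64(85)), (np.int64(55), np.int64(59), np.int64(58)), (np.int64(72), np.int64(76), np.int64(73))]
192 [(np.int64(53), np.int64(54), np.
[... 5742 characters left out ...]
.int64(2), np.int64(1), np.int64(2)), (np.int64(45), np.int64(7), np.int64(1)), (np.int64(132), np.int64(32), np.int64(1)), (np.int64(150), np.int64(40), np.int64(0)), (np.int64(151), np.int64(41), np.int64(5)), (np.int64(151), np.int64(39), np.int64(0)), (np.int64(98), np.int64(17), np.int64(0)), (np.int64(18), np.int64(0), np.int64(0))]
206 [(np.int64(29), np.int64(32), np.int64(35)), (np.int64(38), np.int64(29), np.int64(30)), (np.int64(94), np.int64(36), np.int64(28)), (np.int64(110), np.int64(39), np.int64(29)), (np.int64(109), np.int64(38), np.int64(27)), (np.int64(108), np.int64(36), np.int64(24)), (np.int64(69), np.int64(28), np.int64(24)), (np.int64(23), np.int64(22), np.int64(24))]
```

Emit:
arm_command:
  moves:
    - [7,[0.2,0.3,3],[0,0,-0.4]]
    - [7,[0,0,3],[0,0,0]]
    - [7,[0,0,1],[0,0,0]]
    - [7,[0,0,0],[0,0,0]]

```text
time: 8.75
tcp_pos: [0.508, -0.0832, 0.1931]
tool_rot: [0.709, 0.705, 0.004, 0.008]
ft_force: [0.0, -0.2, 0.3]
finger_gap: 0.0699
```

```bash
python3 -c "
from h import *
goal([.502,-.083,.181])
a=onz('top',(374.45,194),.221);b=onz('top',(407.8,200.5),.221);print(a,b,a-b)"
```

```text
t 8.75 tcp [ 0.508  -0.0832  0.1931] gap 69.9 F [ 0.  -0.2  0.3] v 0.026
 shift cm [ 0.02 -0.62  1.2 ] in goal axes [ 0.01 -0.6   1.21] turn [0.95 0.33 0.16]
[ 0.51579657 -0.24645433  0.221     ] [ 0.50409272 -0.31272719  0.221     ] [0.01170385 0.06627286 0.        ]
```

Emit:
arm_command:
  moves:
    - [6.5,[0,-0.5,1.2],[0.9,0.3,0.2]]
    - [6,[0,0,0],[0,0,0]]
    - [6,[0,0,0],[0,0,0]]

```text
time: 9.0
tcp_pos: [0.5049, -0.0834, 0.1852]
tool_rot: [0.71, 0.704, 0.001, 0.003]
ft_force: [-0.0, -0.5, 0.3]
finger_gap: 0.0605
```

```bash
python3 -c "
from h import *
goal([.502,-.083,.181])"
```

```text
t 9.0 tcp [ 0.5049 -0.0834  0.1852] gap 60.5 F [-0.  -0.5  0.3] v 0.011
 shift cm [ 0.04 -0.3   0.41] in goal axes [ 0.04 -0.29  0.42] turn [ 0.35  0.11 -0.01]
```

Emit:
arm_command:
  moves:
    - [4.4,[0,-0.3,0.4],[0.3,0.1,0]]
    - [4.4,[0,-0.1,0.1],[0,0,0]]
    - [4.4,[0,0,0],[0,0,0]]
    - [4.2,[0,0,0],[0,0,0]]
  newtons: 15

```text
time: 9.33
tcp_pos: [0.5039, -0.0838, 0.183]
tool_rot: [0.71, 0.704, 0.003, 0.004]
ft_force: [3.9, 0.3, -2.1]
finger_gap: 0.0424
```

```bash
python3 -c "
from h import *
goal([.502,-.083,.181])
im=ctrl.read_camera('side')[:,:,::-1]; zoom(im,220,80,320,190,6,'pics/s6.png')
"
```

```text
t 9.33 tcp [ 0.5039 -0.0838  0.183 ] gap 42.4 F [ 3.9  0.3 -2.1] v 0.022
 shift cm [ 0.08 -0.19  0.2 ] in goal axes [ 0.08 -0.19  0.2 ] turn [ 0.56  0.07 -0.01]
```

View pics/s6.png

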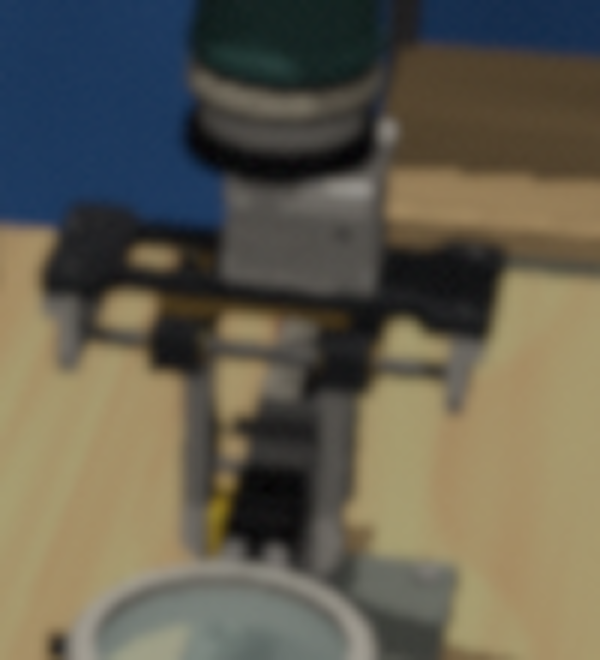

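The fingers straddle the grip, with the yellow button at (215,520) just touched on the +x side. Squeezing.

Emit:
arm_command:
  moves:
    - [3.6,[0,-0.15,0.2],[0.5,0,0]]
    - [3.0,[0,0,0],[0,0,0]]
    - [2.8,[0,0,0],[0,0,0]]
    - [2.8,[0,0,0],[0,0,0]]
  newtons: 20

```text
time: 9.72
tcp_pos: [0.5047, -0.084, 0.1827]
tool_rot: [0.71, 0.704, 0.002, 0.003]
ft_force: [3.6, 0.6, -1.0]
finger_gap: 0.0328
```

```bash
python3 -c "
from h import *
goal([.502,-.083,.181])
"
```

```text
t 9.72 tcp [ 0.5047 -0.084   0.1827] gap 32.8 F [ 3.6  0.6 -1. ] v 0.004
 shift cm [ 0.09 -0.27  0.17] in goal axes [ 0.09 -0.27  0.17] turn [0.37 0.11 0.01]
```

Emit:
arm_command:
  moves:
    - [2.8,[0.8,0,0],[0,0,0]]
    - [2.8,[1.2,0,0],[0,0,0]]
    - [2.8,[1.2,0,0],[0,0,0]]
    - [2.8,[1.2,0,0],[0,0,0]]
  newtons: 25

```text
time: 10.05
tcp_pos: [0.505, -0.0508, 0.1827]
tool_rot: [0.714, 0.7, -0.007, 0.011]
ft_force: [2.8, -7.1, 0.3]
finger_gap: 0.0325
```

```bash
python3 -c "
from h import *
goal([.5052,-.0176,.1825])
"
```

```text
t 10.05 tcp [ 0.505  -0.0508  0.1827] gap 32.5 F [ 2.8 -7.1  0.3] v 0.293
 shift cm [ 3.32 -0.05 -0.06] in goal axes [ 3.32 -0.01  0.02] turn [ 0.33  1.42 -0.56]
```

Emit:
arm_command:
  moves:
    - [2.8,[1.0,0,0],[0.3,1.4,-0.5]]
    - [2.8,[1.0,0,0],[0,0.4,0]]
    - [2.8,[0.8,0,0],[0,0.3,0]]
    - [2.8,[0,0,0],[0,0,0]]

```text
time: 10.38
tcp_pos: [0.5052, -0.0308, 0.1827]
tool_rot: [0.712, 0.702, -0.003, 0.004]
ft_force: [3.3, -5.1, -1.7]
finger_gap: 0.0327
```

```bash
python3 -c "
from h import *
goal([.5052,-.0176,.1825])
"
```

```text
t 10.38 tcp [ 0.5052 -0.0308  0.1827] gap 32.7 F [ 3.3 -5.1 -1.7] v 0.075
 shift cm [ 1.32 -0.02  0.01] in goal axes [ 1.32 -0.01  0.02] turn [ 0.02  0.56 -0.32]
```

Emit:
arm_command:
  moves:
    - [2.8,[0.6,0,0],[0,0.5,-0.3]]
    - [2.8,[0.6,0,0],[0,0.2,0]]
    - [2.8,[0.2,0,0],[0,0,0]]
    - [2.8,[0,0,0],[0,0,0]]

```text
time: 10.72
tcp_pos: [0.5052, -0.0254, 0.1828]
tool_rot: [0.712, 0.702, -0.005, 0.006]
ft_force: [2.9, -4.4, -1.9]
finger_gap: 0.0324
```

```bash
python3 -c "
from h import *
goal([.5052,-.0176,.1825])
for n in ('side','top'):
    im=ctrl.read_camera(n)[:,:,::-1]; cv2.imwrite(f'pics/{n}7.png',im)
s=cv2.imread('pics/top7.png'); zoom(s,300,165,430,235,6,'pics/t7.png')
s=cv2.imread('pics/side7.png'); zoom(s,235,90,315,160,8,'pics/s7.png')
"
```

```text
t 10.72 tcp [ 0.5052 -0.0254  0.1828] gap 32.4 F [ 2.9 -4.4 -1.9] v 0.044
 shift cm [ 0.78 -0.01  0.01] in goal axes [ 0.78 -0.01  0.03] turn [ 0.03  0.9  -0.34]
```

View pics/t7.png

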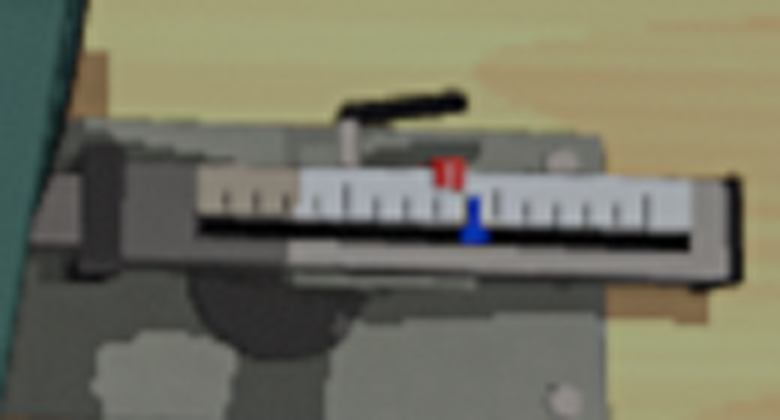

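View pics/s7.png

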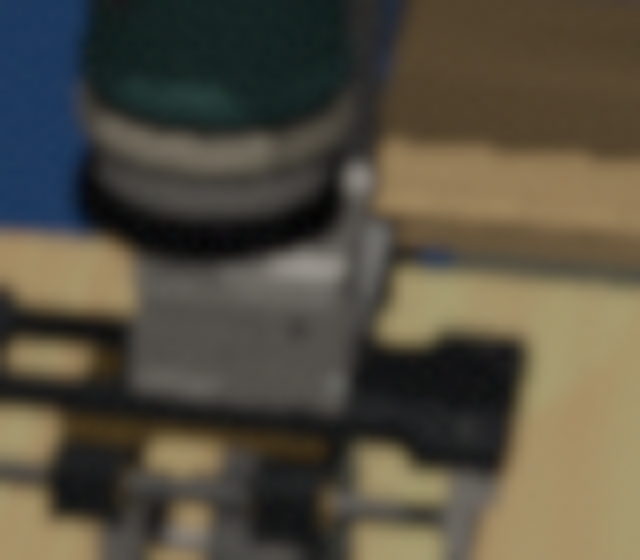

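The top view now shows both: the pointer at (473,215) in the zoom and the marker line at (449,174), about 4 px or 8 mm apart. That agrees with the 7.8 mm left by the arm reading.

```bash
cat >> h.py <<'E'
def measure(im):
    f=im.astype(float)
    b=np.clip(f[:,:,0]-f[:,:,2]-25,0,None); b[:196]=0; b[209:]=0; b[:,:325]=0; b[:,415:]=0
    # stem rows only: tip row first seen to 4 rows on
    rows=[v for v in range(196,209) if b[v].sum()>30]; v0=rows[0]; st=b[v0:v0+5].sum(0); uu=np.arange(512)
    up=(st*uu).sum()/st.sum(); vp=v0+2
    r=np.clip(f[:,:,2]-f[:,:,0]-25,0,None); m=np.zeros_like(r); m[190:197,366:384]=r[190:197,366:384]
    ur0=(m.sum(0)*uu).sum()/m.sum()
    L=f[191:196,373:377,0].sum(0)-f[191:196,373:377,0].sum(0).min(); ul=(L[1:3]*np.arange(374,376)).sum()/L[1:3].sum()
    P=onz('top',(up,vp),.221); M=onz('top',(ul,194),.221); a=np.radians(YAW); yd=np.array([-np.sin(a),np.cos(a),0])
    print('ptr px',round(up,2),vp,'red centroid',round(ur0,2),'line',round(ul,2),'P',P.round(4),'M',M.round(4),'M-P along y mm',round((M-P)@yd*1000,2))
E
python3 -c "
from h import *
for n in (0,7): measure(cv2.imread(f'pics/top{n}.png'))"
```

```text
ptr px 407.73 201 red centroid 374.39 line 374.45 P [ 0.5031 -0.3126  0.221 ] M [ 0.5158 -0.2465  0.221 ] M-P along y mm 66.21
ptr px 378.54 199 red centroid 374.38 line 374.46 P [ 0.5058 -0.2544  0.221 ] M [ 0.5158 -0.2465  0.221 ] M-P along y mm 8.06
```

Emit:
arm_command:
  moves:
    - [2.8,[0.5,0,0],[0,0.9,-0.3]]
    - [2.8,[0.4,0,0],[0,0.3,0]]
    - [2.8,[0,0,0],[0,0,0]]
    - [2.8,[0,0,0],[0,0,0]]

```text
time: 11.15
tcp_pos: [0.5052, -0.0259, 0.1828]
tool_rot: [0.713, 0.701, -0.004, 0.005]
ft_force: [3.0, -5.5, -1.8]
finger_gap: 0.0325
```

```bash
python3 -c "
from h import *
goal([.5052,-.0176,.1825])
im=ctrl.read_camera('top')[:,:,::-1]; cv2.imwrite(f'pics/top8.png',im);measure(im)
"
```

```text
t 11.15 tcp [ 0.5052 -0.0259  0.1828] gap 32.5 F [ 3.  -5.5 -1.8] v 0.037
 shift cm [ 0.83 -0.02  0.02] in goal axes [ 0.83 -0.01  0.03] turn [ 0.02  0.73 -0.4 ]
ptr px 378.61 200 red centroid 374.38 line 374.46 P [ 0.5038 -0.2545  0.221 ] M [ 0.5158 -0.2465  0.221 ] M-P along y mm 8.18
```

Under the spring load, rows with no shift creep back, so a steady bias per row is needed.

Emit:
arm_command:
  moves:
    - [2.8,[0.7,0,0],[0,0.9,-0.3]]
    - [2.8,[0.7,0,0],[0,0.3,0]]
    - [2.8,[0.4,0,0],[0,0.2,0]]

```text
time: 11.45
tcp_pos: [0.5053, -0.0166, 0.1828]
tool_rot: [0.713, 0.701, -0.002, 0.002]
ft_force: [2.6, -6.6, -0.5]
finger_gap: 0.0325
```

```bash
python3 -c "
from h import *
goal([.5052,-.0176,.1825])
for k in range(4):
  im=ctrl.read_camera('top')[:,:,::-1]; cv2.imwrite(f'pics/top9.png',im);measure(im)
goal([.5052,-.0176,.1825])
"
```

```text
t 11.45 tcp [ 0.5053 -0.0166  0.1828] gap 32.5 F [ 2.6 -6.6 -0.5] v 0.062
 shift cm [-0.1  -0.01  0.03] in goal axes [-0.1  -0.01  0.03] turn [ 0.01  0.27 -0.46]
ptr px 374.17 199 red centroid 374.38 line 374.46 P [ 0.5056 -0.2457  0.221 ] M [ 0.5158 -0.2465  0.221 ] M-P along y mm -0.67
ptr px 374.15 199 red centroid 374.38 line 374.46 P [ 0.5056 -0.2457  0.221 ] M [ 0.5158 -0.2465  0.221 ] M-P along y mm -0.72
ptr px 374.15 199 red centroid 374.38 line 374.46 P [ 0.5056 -0.2457  0.221 ] M [ 0.5158 -0.2465  0.221 ] M-P along y mm -0.71
ptr px 374.15 199 red centroid 374.38 line 374.46 P [ 0.5056 -0.2457  0.221 ] M [ 0.5158 -0.2465  0.221 ] M-P along y mm -0.72
t 11.65 tcp [ 0.5053 -0.0164  0.1828] gap 32.5 F [ 2.8 -5.9 -0.9] v 0.002
 shift cm [-0.12 -0.01  0.03] in goal axes [-0.12 -0.01  0.03] turn [ 0.02  0.24 -0.43]
```

Emit:
arm_command:
  moves:
    - [2.8,[0.22,0,0],[0,0,0]]

```text
time: 11.73
tcp_pos: [0.5053, -0.0165, 0.1828]
tool_rot: [0.714, 0.701, -0.003, 0.003]
ft_force: [2.9, -6.1, -0.8]
finger_gap: 0.0326
```

```bash
python3 -c "
from h import *
for k in range(3):
  im=ctrl.read_camera('top')[:,:,::-1]; cv2.imwrite(f'pics/top10.png',im);measure(im)
goal([.5052,-.0176,.1825])
zoom(im,350,180,400,215,14,'pics/t10.png')
"
```

```text
ptr px 374.16 199 red centroid 374.38 line 374.46 P [ 0.5056 -0.2457  0.221 ] M [ 0.5158 -0.2465  0.221 ] M-P along y mm -0.7
ptr px 374.15 199 red centroid 374.39 line 374.46 P [ 0.5056 -0.2457  0.221 ] M [ 0.5158 -0.2465  0.221 ] M-P along y mm -0.71
ptr px 374.15 199 red centroid 374.38 line 374.46 P [ 0.5056 -0.2457  0.221 ] M [ 0.5158 -0.2465  0.221 ] M-P along y mm -0.72
t 11.88 tcp [ 0.5053 -0.0164  0.1828] gap 32.6 F [ 2.4 -6.6 -1.6] v 0.002
 shift cm [-0.12 -0.01  0.03] in goal axes [-0.12 -0.01  0.03] turn [ 0.01  0.49 -0.49]
```

View pics/t10.png

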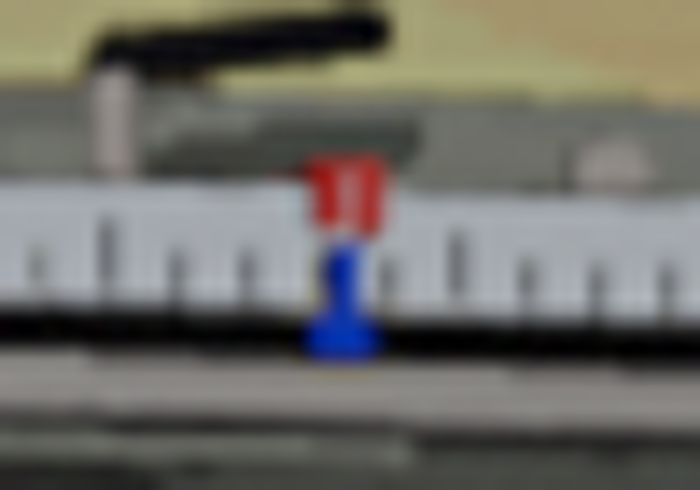

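The pointer (stem at about (344,265)) stands under the white line (349,195) to within about 0.5 mm. I'll make one small trim, then check again.

Emit:
arm_command:
  moves:
    - [2.8,[0.19,0,0],[0,0,0]]

```text
time: 11.97
tcp_pos: [0.5053, -0.0166, 0.1828]
tool_rot: [0.714, 0.7, -0.004, 0.004]
ft_force: [2.7, -5.2, -1.0]
finger_gap: 0.0327
```

```bash
python3 -c "
from h import *
for k in range(6):
  im=ctrl.read_camera('top')[:,:,::-1]; 
  if k in(0,5):measure(im)
cv2.imwrite(f'pics/top11.png',im)
s=ctrl.read_camera('side')[:,:,::-1]; cv2.imwrite('pics/side11.png',s)
goal([.5052,-.0176,.1825])
"
```

```text
ptr px 374.16 199 red centroid 374.37 line 374.46 P [ 0.5056 -0.2457  0.221 ] M [ 0.5158 -0.2465  0.221 ] M-P along y mm -0.7
ptr px 374.16 199 red centroid 374.38 line 374.46 P [ 0.5056 -0.2457  0.221 ] M [ 0.5158 -0.2465  0.221 ] M-P along y mm -0.68
t 12.32 tcp [ 0.5053 -0.0166  0.1828] gap 32.6 F [ 3.2 -6.  -1.3] v 0.001
 shift cm [-0.1  -0.01  0.03] in goal axes [-0.1  -0.01  0.03] turn [ 0.01  0.71 -0.56]
```

View pics/side11.png

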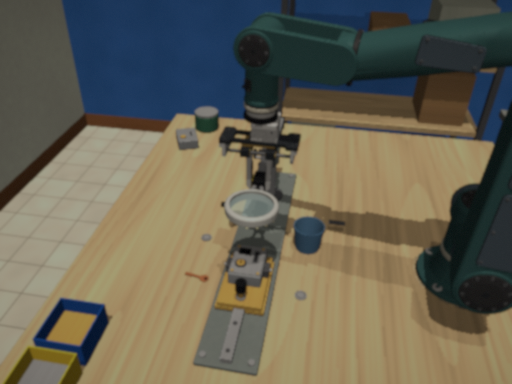

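View pics/top11.png

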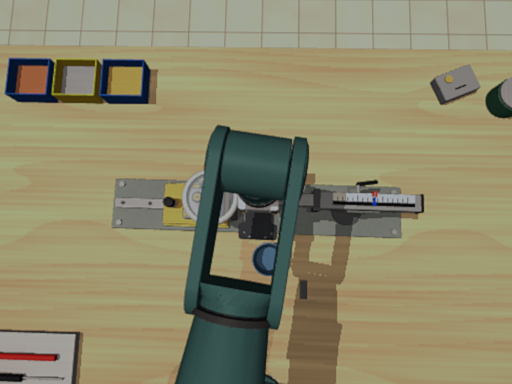

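Emit:
arm_command:
  moves:
    - [2.8,[0.15,0,0],[0,0,0]]

```text
time: 12.4
tcp_pos: [0.5053, -0.0171, 0.1828]
tool_rot: [0.714, 0.7, -0.006, 0.006]
ft_force: [3.3, -5.0, -0.8]
finger_gap: 0.0322
```

```bash
python3 -c "
from h import *
for k in range(8):
  im=ctrl.read_camera('top')[:,:,::-1]; 
  if k in(0,3,7):measure(im)
goal([.5052,-.0176,.1825])
"
```

```text
ptr px 374.39 199 red centroid 374.38 line 374.46 P [ 0.5056 -0.2461  0.221 ] M [ 0.5158 -0.2465  0.221 ] M-P along y mm -0.23
ptr px 374.41 199 red centroid 374.38 line 374.46 P [ 0.5056 -0.2462  0.221 ] M [ 0.5158 -0.2465  0.221 ] M-P along y mm -0.19
ptr px 374.41 199 red centroid 374.38 line 374.46 P [ 0.5056 -0.2462  0.221 ] M [ 0.5158 -0.2465  0.221 ] M-P along y mm -0.19
t 12.8 tcp [ 0.5053 -0.0171  0.1828] gap 32.5 F [ 2.8 -6.  -1.6] v 0.003
 shift cm [-0.05 -0.01  0.03] in goal axes [-0.05 -0.01  0.03] turn [ 0.    0.92 -0.62]
```

The offset is 0.2 mm and steady over 0.4 s, and the 32.5 mm gap means the button is fully in. Handing in.

```bash
python3 -c "
from h import *
print(ctrl.sign_off())"
```

```text
the job is handed in; nothing more can be done
None
```

I slid the brass slide home, then drew the boom out to the red marker, and handed the job in at 12.8 s with the arm still holding the grip. No verdict came back.

- **Slide:** I pinched the knob (25.8 mm, against 26 mm given) and drew it about 59 mm towards -y until it stopped with a 14 N reaction. That matches the gap I measured to the stop. The top view, seen through the lens, shows the slide's edge against the stop.
- **Boom:** I squeezed the grip at 25 N. The final finger gap is 32.5 mm, against 33 mm given for the button fully in, so the boom is free.
- **Pointer:** By the top camera it stands 0.2 mm from the white line, steady over the last 0.4 s. I put the uncertainty at about 0.5 mm, because the camera also sees the pointer's side wall.
- **Boom travel:** The arm moved 66.9 mm from grasp to finish, while the first picture gave 66.2 mm. The 1 mm of play in the locked boom could explain that.
- **Left alone:** The marker stayed at the same pixel throughout. The cup, key and tokens look unmoved in the pictures; I did not measure them.
- **Failed check:** The arm blocked the side camera's view of the pointer and marker at the end, so the final alignment rests on the top camera alone.

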